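# Tip the wind-up radio onto its back and crank its dynamo

### The arm

A 6-joint arm with a two-finger parallel gripper is mounted at the origin on the work surface. World frame = base frame: x ahead of the robot, y to its left, z up, the work surface at z = 0. Lengths are in m, angles in rad, forces in N, time in s.
With the tool pointing down it reaches from about 0.225 to 0.875 m from the base axis. Payload 3.4 kg.
Tool frame: the origin (TCP) lies where the fingers leave the gripper's body, on its centre line; the fingertips stand 73 mm ahead of it and the grasp point (between the pads) lies 54 mm ahead of it (manip.grip_point_offset is the distance from the TCP to the grasp point, in m); z points along the fingers, y is the line along which they close (so a half turn about z gives the same grasp; the last joint's range is limited). The gripper opens to 85 mm and grips with 20 to 120 N. Pads are 22 mm wide; open, the fingers measure 114 mm over their backs; the gripper's body (76 mm by 85 mm) begins 54 mm behind the grasp point. The pads swing forward as they close: fully open they stand 13 mm farther back than shut.
Start: joints at [-0.121, 0.276, 1.505, -0, 1.361, -0.121], TCP at [0.575, -0, 0.304] pointing down, gripper open.
Joint ranges: [-2.89, 2.89], [-0.75, 2.08], [0.22, 2.7], [-1.18, 4.32], [0.11, 2.71], [-2.7, 2.7]. Speed limits (rad/s): [2.57, 2.57, 3.14, 3.14, 3.14, 3.14].

### API

Orientations are given as a unit quaternion [w, x, y, z].
In Python, from rig import sensors, cams, manip, spotter gives the robot as it stands.
- The arm moves only by the tool drive_tool, never from a script. Its argument "targets" is a list of rows, each a list of 4 numbers: the shift along the world's x, y, z in m, then the turn about the world's z in degrees. In form: [[dx, dy, dz, spin], ...]. A call has exactly 5 rows; each row shifts and turns the commanded pose from where the row before left it; what a row does not reach is not made up. A row lasts 1/8 s, in which the tool goes at most 62.5 mm and 10.7 degrees, less where a joint would pass 70% of its speed; a pose out of reach is approached as far as the arm can. A call is refused whole if a number of a shift passes 0.0625 or a number of a turn 10.7, either way. A call with a gripper value outside its range is refused whole. "jaw" is the finger opening in m, from 0 to 0.0854, set as the call begins (left out, the last holds). The fingers move at their own pace and stop on an object; "force" is the grip in N (left out, the last holds). Time passes only in rows, so rows that do not move let the fingers close, or fill a call up. It gives the time, the measured TCP pose, the force and the opening at its end, in the units of the state.
- sensors.get_state(): the state, without advancing time (a new reading comes with each control period).
- cams.get_image(name): name is "scene" or "side" or "wrist"; returns a dict with "color" (420x560x3 uint8, red, green, blue), "intrinsics" (3x3 intrinsics, pixels), "R" (3x3) and "t" (3): a world point X has camera coordinates R X + t. Camera axes: x right, y down, z forward; pixel columns grow to the right and rows downward; lengths in m; the calibration is good to about 2 mm. A picture is of the moment at which its call begins. There is no depth.
- manip.sign_off(): hands the job in, once; it reports no verdict.
Trained networks look in the newest picture that a camera, given by its name, has taken for a name from the list of things; names that differ only in an ending like _2 or _b are one class to them, and where a whole thing is asked for, a point or a joint stands for the part that bears it (a point fixed in the world has none). Each returns a list of dicts, best first, with "score" (0 to 1); they miss things now and then, are a little off and sometimes report something else, mostly with a low value. They report only what shows in the picture. A call takes as long as a camera call. They do not tell look-alikes from the thing itself.
- spotter.find_in(query, camera): "point" ([x, y, z] in m, in world coordinates, good to about 4 mm: the middle of the surface that is visible of it).
- spotter.landmark_of(query, camera): "point" ([x, y, z] in m, in world coordinates, good to about 4 mm: a listed point, or the origin of a listed thing).
The state is a dict: "clock": time; "qpos": joint angles; "qd": joint speeds; "effort": joint torques, N m; "position": TCP position; "ee_rot": TCP orientation; "contact_force": force on the tool from outside, world axes, zero at the start; "moment": the same for the moment, N m; "width": finger opening in m.
Only numpy, scipy, OpenCV 4.12 (cv2) and the standard library are available. Lean on these libraries where they do the work, as an engineer would, in place of code of your own. Each camera call takes 0.05 s, during which the arm holds its last target. There are 200 camera calls.

### The job

Check the dynamo of the hand-crank radio: push the standing radio over so that it lies flat on its back with the front panel up, then fit the loose crank fully down onto the square brass shaft in its front. Wind the crank clockwise (seen from above) through at least two full turns, leave it seated on the shaft and let go, without disturbing the solder spool, the mug or the screwdriver.

Things in the scene. Friction and masses are not known exactly. Their poses are not given: they have to be found in the camera images.
- radio_center (a point): centre (half-way up) of the orange radio case with black front panel: 76 mm deep (x), 170 wide (y), 150 tall (z), 0.7 to 0.95 kg, standing loose at first. x axis points from front panel to back, z to the radio's top. On its back it is 76 mm high, x pointing down. It falls over by itself once leaned back about 27 degrees
- shaft_root (a point): root of the brass shaft, on its axis, on top of a round boss (32 mm across, 3 mm proud of the panel): 41 mm in front of the case centre, 66 mm above the radio's foot, mid-width. The shaft is 14 mm square and sticks out 17 mm along -x of this frame, the last 6 mm tapering to 8 mm square; its flats face this frame's y and z (it turns with the shaft). The fitted crank's hub rests here
- radio_shaft (a joint): angle the shaft has been wound, rad: 0 to 0.3 at the start; grows when wound clockwise looking at the front panel (clockwise from above with the radio on its back); stops at 0; friction about 0.02 N m, stays where it is left
- crank_hub (a point): centre (half-way up) of the red hub, 28 x 28 x 28 mm, of the loose 0.135 kg crank standing on the bench. Square socket underneath, 16.5 mm wide, 20 deep, walls square to x and y. x axis: along the arm from hub to handle; z up. Steel arm 16 wide, 10 high, flush with the hub's underside, to x = 60 mm
- crank_socket (a point): centre of the mouth of the socket, in the underside of the hub, 14 mm below the hub centre; same axes as the hub
- crank_knob (a point): middle of the crank's upright black handle grip, a round bar 16 mm in diameter that spins freely on its pin, 50 mm along x from the hub axis; it reaches from 11 to 62 mm above the hub's underside, and this point lies 36 mm above the underside
- spool_center (a point): centre of the red solder spool, 60 mm in diameter and 52 mm high, standing (bystander)
- mug_center (a point): centre (half-way up) of the white mug, 80 mm across and 90 mm high, handle to its +y (bystander)
- driver: blue-handled screwdriver lying on the bench, along its x axis (bystander)
Mind the look-alikes: they are no part of the job. Of the things like the part that bears radio_center, leave any that is green, purple or white; of the rest the larger one is meant.

How it is judged:
On the way, in this order (a step that is already met when the one before it is completed fails the run):
1. the radio lies flat on its back, at rest (angle between radio_center's own x axis and vertical above 3.04 rad and height (world z) of radio_center below 0.045 m and height (world z) of crank_socket below 0.02 m), for 0.3 s.
2. the crank is picked up (height (world z) of crank_socket above 0.05 m), for 0.1 s.
3. the crank is fully down on the shaft, which has not been wound without it (distance between crank_socket and shaft_root below 0.005 m and angle between the z axis of crank_hub and the x axis of radio_center, either way round below 0.12 rad and value of joint radio_shaft below 2.5 rad), for 0.2 s.
4. the shaft is wound two full turns with the crank on it (value of joint radio_shaft above 12.1 rad and distance between crank_socket and shaft_root below 0.008 m), for 0.1 s.
At the end, for the whole second after the job is handed in: The radio lies flat on its back (within 0.1 rad), the crank is down on the boss (socket mouth within 5 mm of the shaft's root, square within 0.12 rad), the shaft reads at least 12.1 rad (two turns less some play), all at rest and let go (angle between radio_center's own x axis and vertical above 3.04 rad and height (world z) of radio_center below 0.045 m and distance between crank_socket and shaft_root below 0.005 m and angle between the z axis of crank_hub and the x axis of radio_center, either way round below 0.12 rad and value of joint radio_shaft above 12.1 rad and velocity of joint radio_shaft between -0.2 and 0.2 rad/s); the robot touches nothing.
It fails at once if the spool is moved more than 25 mm or tipped (distance of spool_center from where it was at the start of the episode above 0.025 m).
It fails at once if the mug is moved more than 25 mm or tipped (distance of mug_center from where it was at the start of the episode above 0.025 m).
It fails at once if the screwdriver is moved more than 25 mm (distance of driver from where it was at the start of the episode above 0.025 m).
It also fails if it takes over 72 s, if anything falls off the work surface, if the arm or the gripper's body presses on something with over 40 N, if the wrist force passes 120 N, or if a joint passes its speed limit or range.

## Working session

There is one attempt and no reset: what is moved stays moved. The work goes in short steps, Python scripts to look and compute and a tool call to move; the robot and the scene stay as the last step left them, time stands still between calls to the robot, and variables do not carry over. Pictures are saved under pics/ and viewed, on a budget of 10 in all, crops included, one or two more only if the job needs it, and the job is handed in when it is done.

Besides the shell and the picture viewer there is one more tool, called after "Call:" by a JSON object that holds its "name" and its "arguments". drive_tool: Moves the arm, as the interface text tells. Its arguments: {"type":"object","properties":{"targets":{"type":"array","items":{"type":"array","items":{"type":"number"}}},"jaw":{"type":"number"},"force":{"type":"number"}},"required":["targets"]}

```bash
mkdir -p pics
cat > h.py <<'E'
import numpy as np, cv2
from rig import sensors, cams, manip, spotter
def snap(cam,fn=None,crop=None,scale=1):
    d=cams.get_image(cam)
    im=d["color"][:,:,::-1]
    if crop: im=im[crop[1]:crop[3],crop[0]:crop[2]]
    if fn: cv2.imwrite("pics/"+fn,cv2.resize(im,None,fx=scale,fy=scale,interpolation=cv2.INTER_CUBIC))
    return d
def px(d,X):
    c=d["R"]@np.array(X)+d["t"]; p=d["intrinsics"]@c; return np.round(p[:2]/p[2],0)
def ray(d,uv,z):
    R,t=d["R"],np.array(d["t"]).ravel(); o=-R.T@t
    v=R.T@np.linalg.solve(d["intrinsics"],[uv[0],uv[1],1.]); return o+v*(z-o[2])/v[2]
E
cat > look.py <<'E'
from h import *
a=snap("scene");b=snap("side")
cv2.imwrite("pics/a.png",np.hstack([a["color"],b["color"]])[:,:,::-1][:, :])
cv2.imwrite("pics/a1.png",a["color"][:,:,::-1]);cv2.imwrite("pics/b1.png",b["color"][:,:,::-1])
for cam,d in (("scene",a),("side",b)):
    print(cam,"cam at",np.round(-d["R"].T@np.array(d["t"]).ravel(),2))
    for q in ["radio_center","shaft_root","crank_hub","crank_socket","crank_knob","spool_center","mug_center","driver"]:
        for r in spotter.landmark_of(q,cam): print(q,np.round(r["point"],3),round(r["score"],2),px(d,r["point"]))
print(sensors.get_state())
E
python3 look.py
```

```text
scene cam at [1.53 0.05 1.13]
radio_center [0.338 0.134 0.054] 0.84 [326. 166.]
radio_center [0.83  0.154 0.075] 0.65 [337. 302.]
radio_center [ 0.742 -0.138  0.059] 0.57 [219. 271.]
radio_center [0.503 0.057 0.075] 0.56 [300. 200.]
shaft_root [0.505 0.056 0.074] 0.65 [299. 201.]
shaft_root [ 0.777 -0.146  0.051] 0.37 [214. 284.]
crank_hub [ 0.507 -0.258  0.012] 0.8 [189. 213.]
crank_socket [ 0.507 -0.26   0.003] 0.53 [188. 215.]
crank_socket [0.583 0.442 0.046] 0.39 [442. 234.]
crank_knob [ 0.554 -0.266  0.035] 0.56 [182. 219.]
spool_center [0.475 0.261 0.025] 0.93 [371. 208.]
mug_center [0.584 0.441 0.045] 0.77 [441. 235.]
driver [ 0.659 -0.427  0.001] 0.58 [117. 255.]
side cam at [ 0.01 -0.88  0.75]
radio_center [0.341 0.131 0.055] 0.88 [185. 220.]
radio_center [0.503 0.06  0.076] 0.77 [243. 209.]
radio_center [0.833 0.16  0.072] 0.72 [308. 171.]
radio_center [ 0.296 -0.183  0.077] 0.68 [217. 279.]
radio_center [ 0.745 -0.142  0.061] 0.63 [345. 220.]
shaft_root [0.46  0.049 0.069] 0.59 [232. 217.]
shaft_root [ 0.257 -0.202  0.066] 0.53 [206. 293.]
shaft_root [0.351 0.106 0.043] 0.
[... 411 characters left out ...]
{'clock': 0.9, 'qpos': array([-1.21035002e-01,  2.75845503e-01,  1.50489218e+00,  3.27565051e-06,
        1.36069592e+00, -1.21006561e-01]), 'qd': array([-1.96040030e-05, -1.53955048e-03, -2.14279729e-05, -1.04060109e-03,
       -1.94855307e-03, -5.04271001e-04]), 'effort': array([-1.97197928e-04, -4.16646910e+01, -2.46103442e+01,  1.19215673e-05,
        2.18059290e-04,  2.38229596e-06]), 'position': array([ 5.75021787e-01, -2.72234868e-05,  3.03962242e-01]), 'ee_rot': array([6.16224310e-05, 7.07117076e-01, 7.07096482e-01, 5.02937632e-05]), 'contact_force': array([ 0.19859892,  0.14016479, -0.25529526]), 'moment': array([ 0.00255696,  0.0312213 , -0.03124792]), 'width': 0.08507499039123038}
```

View pics/a1.png

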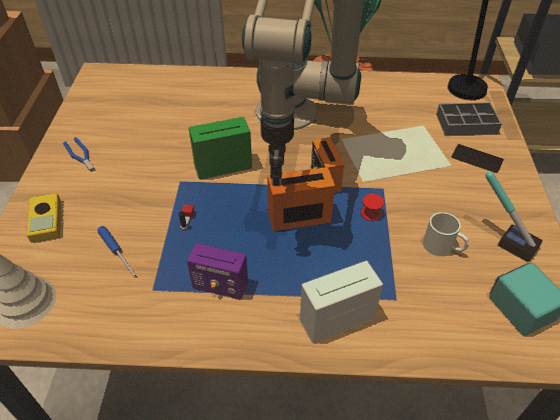

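View pics/b1.png

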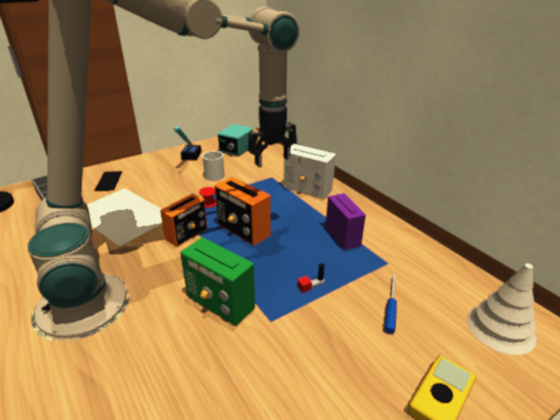

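Scene view: the orange candidates are the large radio at (300,200) and a smaller one at (326,166). The green (221,148), purple (219,271) and white (340,302) ones are ruled out by colour. I choose the one at (300,200), which is at (243,209) in the side view. The crank is at (186,216), spool at (372,208), mug at (441,235) and driver at (117,250). One close crop to confirm.

```bash
cat > l2.py <<'E'
from h import *
d=snap("side","c.png",(150,160,350,310),4)
for cam in ("side","scene"):
  for k in range(4):
    if k: snap(cam)
    elif cam=="scene": snap(cam)
    for q in ["radio_center","shaft_root","crank_hub","crank_knob"]:
        print(cam,q,[list(np.round(r["point"],3)) for r in spotter.landmark_of(q,cam) if r["score"]>.4])
E
python3 l2.py
```

```text
side radio_center [[np.float64(0.833), np.float64(0.161), np.float64(0.073)], [np.float64(0.338), np.float64(0.13), np.float64(0.055)], [np.float64(0.746), np.float64(-0.143), np.float64(0.059)], [np.float64(0.294), np.float64(-0.186), np.float64(0.075)], [np.float64(0.5), np.float64(0.061), np.float64(0.076)]]
side shaft_root [[np.float64(0.347), np.float64(0.109), np.float64(0.048)], [np.float64(0.793), np.float64(0.138), np.float64(0.064)]]
side crank_hub [[np.float64(0.509), np.float64(-0.258), np.float64(0.016)]]
side crank_knob [[np.float64(0.554), np.float64(-0.263), np.float64(0.036)]]
side radio_center [[np.float64(0.298), np.float64(-0.18), np.float64(0.074)], [np.float64(0.749), np.float64(-0.139), np.float64(0.062)], [np.float64(0.341), np.float64(0.129), np.float64(0.056)], [np.float64(0.832), np.float64(0.16), np.float64(0.072)], [np.float64(0.502), np.float64(0.06), np.float64(0.078)]]
side shaft_root [[np.float64(0.348), np.float64(0.103), np.float64(0.044)]]
side crank_hub [[np.float64(0.507), np.float64(-0.257), np.float64(0.015)]]
side crank_knob [[np.float64(0.556
[... 2912 characters left out ...]
ne crank_hub [[np.float64(0.508), np.float64(-0.261), np.float64(0.011)]]
scene crank_knob [[np.float64(0.553), np.float64(-0.267), np.float64(0.035)]]
scene radio_center [[np.float64(0.505), np.float64(0.056), np.float64(0.077)], [np.float64(0.832), np.float64(0.158), np.float64(0.077)], [np.float64(0.338), np.float64(0.136), np.float64(0.058)], [np.float64(0.301), np.float64(-0.189), np.float64(0.074)], [np.float64(0.74), np.float64(-0.138), np.float64(0.058)]]
scene shaft_root [[np.float64(0.778), np.float64(-0.147), np.float64(0.051)]]
scene crank_hub [[np.float64(0.507), np.float64(-0.259), np.float64(0.011)]]
scene crank_knob [[np.float64(0.553), np.float64(-0.265), np.float64(0.035)]]
```

View pics/c.png

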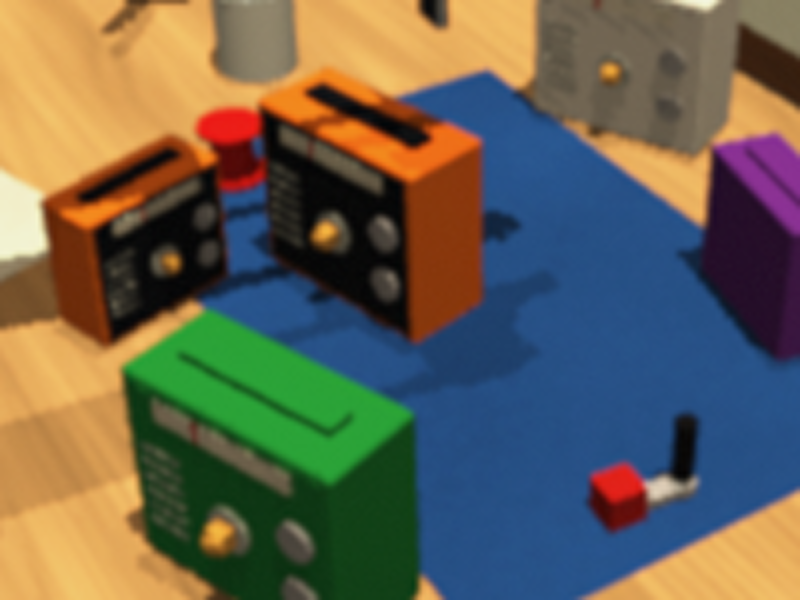

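The crop confirms it: the large orange radio with brass shaft at crop (328,233) has its front toward the robot at about 11° yaw. The crank stands at crop (640,485). Nothing stands in the fall zone.

Call:
{"name": "drive_tool", "arguments": {"targets": [[-0.05,0.015,0,5],[-0.06,0.02,0,5],[-0.05,0.015,-0.01,0],[0,0,-0.06,0],[0,0,-0.03,0]], "jaw": 0, "force": 40}}

```text
clock: 3.52
position: [0.4138, 0.0501, 0.2025]
ee_rot: [-0.0, 0.643, 0.766, -0.0]
contact_force: [0.5, 0.4, 0.7]
width: -0.0
```

Call:
{"name": "drive_tool", "arguments": {"targets": [[0.01,0.002,0,0],[0.01,0.002,0,0],[0.01,0.002,0,0],[0.01,0.002,0,0],[0.01,0.002,0,0]]}}

```text
clock: 4.15
position: [0.4661, 0.0598, 0.2043]
ee_rot: [-0.0, 0.643, 0.766, -0.0]
contact_force: [-3.4, -0.3, 2.6]
width: 0.0002
```

Call:
{"name": "drive_tool", "arguments": {"targets": [[0.01,0.002,0,0],[0.01,0.002,0,0],[0.01,0.002,0,0],[0.01,0.002,0,0],[0.008,0.001,0,0]]}}

```text
clock: 4.78
position: [0.5148, 0.0689, 0.2038]
ee_rot: [0.0, 0.643, 0.766, 0.0]
contact_force: [0.3, 0.9, -0.7]
width: 0.0002
```

Call:
{"name": "drive_tool", "arguments": {"targets": [[0.007,0.001,0,0],[0.006,0.001,0,0],[0.006,0.001,0,0],[0.006,0.001,0,0],[0,0,0,0]]}}

```text
clock: 5.4
position: [0.5392, 0.0728, 0.2039]
ee_rot: [0.0, 0.643, 0.766, 0.0]
contact_force: [0.6, 1.2, 0.0]
width: 0.0002
```

```bash
python3 -c "
from h import *
snap('side','d.png',(150,120,430,330),2.8)"
```

```text
(no output)
```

View pics/d.png

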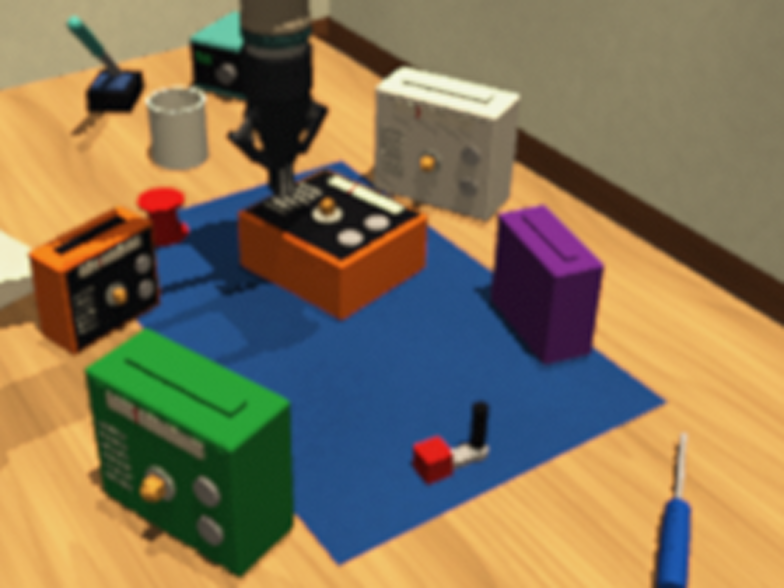

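The crop shows the radio flat on its back with the panel up, the shaft at crop (326,205), and the spool, mug and driver untouched. Next: raise the arm and look with the wrist camera.

Call:
{"name": "drive_tool", "arguments": {"targets": [[0,0,0.05,0],[0,0,0.05,0],[0,0,0.03,0],[0,0,0,0],[0,0,0,0]], "jaw": 0.06}}

```text
clock: 6.08
position: [0.5379, 0.0727, 0.3329]
ee_rot: [-0.001, 0.643, 0.766, -0.001]
contact_force: [0.3, 0.4, -0.7]
width: 0.0599
```

```bash
python3 -c "
from h import *
d=snap('wrist','e.png')
print(-d['R'].T@np.array(d['t']).ravel(), d['R'].round(2).tolist(), sensors.get_state()['position'])
for q in ['shaft_root','radio_center']:
  for cam in ('wrist','side','scene'):
    if cam!='wrist' and q=='shaft_root': snap(cam)
    for k in range(1): print(q,cam,[(np.round(r['point'],3).tolist(),round(r['score'],2)) for r in spotter.landmark_of(q,cam)])
"
```

```text
[0.52316999 0.15513223 0.40335145] [[0.99, 0.17, -0.0], [0.16, -0.93, 0.32], [0.05, -0.32, -0.95]] [0.53783248 0.07275313 0.33237878]
shaft_root wrist [([0.351, 0.106, 0.053], 0.71), ([0.607, 0.084, 0.079], 0.66)]
shaft_root side [([0.35, 0.104, 0.044], 0.59), ([0.259, -0.202, 0.065], 0.38), ([0.605, 0.086, 0.081], 0.36)]
shaft_root scene [([0.346, 0.107, 0.052], 0.55), ([0.782, -0.146, 0.052], 0.54), ([0.603, 0.089, 0.077], 0.36)]
radio_center wrist [([0.298, -0.181, 0.076], 0.78)]
radio_center side [([0.614, 0.086, 0.041], 0.97), ([0.833, 0.163, 0.069], 0.89), ([0.298, -0.182, 0.074], 0.86), ([0.747, -0.141, 0.062], 0.74), ([0.341, 0.131, 0.057], 0.57)]
radio_center scene [([0.744, -0.14, 0.064], 0.97), ([0.3, -0.187, 0.075], 0.78), ([0.618, 0.082, 0.039], 0.74), ([0.83, 0.157, 0.076], 0.74), ([0.336, 0.134, 0.056], 0.58)]
```

View pics/e.png

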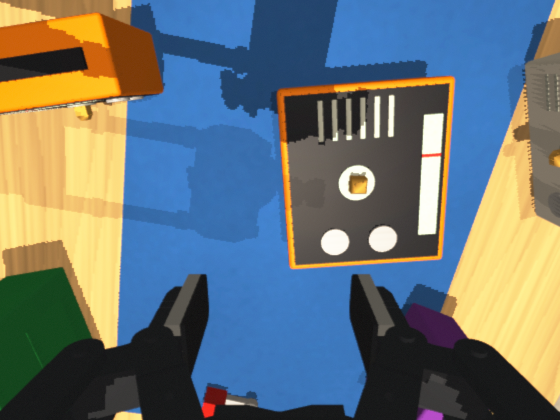

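The wrist view shows the panel up, the boss at about (357,183), the shaft tip at (359,185), and two flat knobs at (335,242) and (383,238). I measure the shaft's position and angle here.

```bash
cat > shaft.py <<'E'
from h import *
import sys
d=snap('wrist'); c=d['color']; u,v=map(int,px(d,[float(a) for a in sys.argv[1:4]]))
print(u,v)
r=26; crop=c[v-r:v+r,u-r:u+r]
hsv=cv2.cvtColor(crop,cv2.COLOR_RGB2HSV)
y=((hsv[...,1]>90)&(hsv[...,2]>60)).astype(np.uint8); w=((hsv[...,1]<60)&(hsv[...,2]>140)).astype(np.uint8)
cs,_=cv2.findContours(cv2.bitwise_or(w,y),cv2.RETR_EXTERNAL,cv2.CHAIN_APPROX_NONE)
e=cv2.fitEllipse(max(cs,key=cv2.contourArea)); print('boss ell',e)
b=ray(d,(e[0][0]+u-r,e[0][1]+v-r),0.079); print('boss centre',b.round(4))
cv2.imwrite('pics/s.png',cv2.resize(crop[:,:,::-1],None,fx=10,fy=10,interpolation=cv2.INTER_NEAREST))
for q in ([0,0,.079],[0,0,.096]): 
    print('proj',(d['R']@(b*[1,1,0]+q)+np.ravel(d['t'])), px(d,b*[1,1,0]+q)-[u-r,v-r])
# predicted top squares for yaw
E
python3 shaft.py 0.605 0.086 0.079
```

```text
354 181
boss ell ((27.02800941467285, 26.97888946533203), (33.99591827392578, 36.90669250488281), 60.68250274658203)
boss centre [0.6056 0.0856 0.079 ]
proj [ 0.06868327 -0.02644448  0.33427678] [27. 27.]
proj [ 0.06868001 -0.02097189  0.31818172] [31. 32.]
```

View pics/s.png

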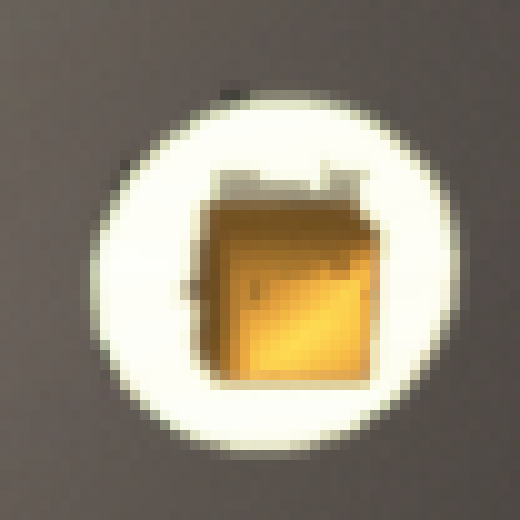

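```bash
cat > fit.py <<'E'
from h import *
import sys
d=snap('wrist'); S=8
b=np.array([float(sys.argv[1]),float(sys.argv[2])])
u,v=map(int,px(d,[*b,.085])); r=30
crop=d['color'][v-r:v+r,u-r:u+r]
hsv=cv2.cvtColor(cv2.resize(crop,None,fx=S,fy=S,interpolation=cv2.INTER_CUBIC),cv2.COLOR_RGB2HSV)
m=((hsv[...,1]>100)&(hsv[...,2]>50)).astype(np.uint8)
K=d['intrinsics'];t=np.ravel(d['t'])
def sil(p):
    cs,sn=np.cos(p[2]),np.sin(p[2]); P=[]
    for h,z in ((.007,.079),(.007,.090),(.004,.096)):
        for a,c in ((1,1),(1,-1),(-1,1),(-1,-1)): P.append([p[0]+h*(a*cs-c*sn),p[1]+h*(a*sn+c*cs),z])
    q=(K@(d['R']@np.array(P).T+t[:,None])); q=(q[:2]/q[2]).T
    q=(q-[u-r,v-r]+.5)*S-.5
    o=np.zeros_like(m); cv2.fillConvexPoly(o,cv2.convexHull(q.astype(np.float32)).astype(np.int32),1); return o
def iou(p): o=sil(p); return (o&m).sum()/(o|m).sum()
for deg in range(-35,55,5):
    best=max((iou((b[0]+i*.001,b[1]+j*.001,np.radians(deg))),i,j) for i in range(-4,5) for j in range(-4,5)); print(deg,best)
E
python3 fit.py 0.6056 0.0856
```

```text
-35 (np.float64(0.7247321233326044), 0, 0)
-30 (np.float64(0.7301090687872073), 0, 0)
-25 (np.float64(0.7394201644309822), 0, 0)
-20 (np.float64(0.7562219413328685), 0, 0)
-15 (np.float64(0.7758228291316527), 0, 0)
-10 (np.float64(0.8019736259846004), 0, 0)
-5 (np.float64(0.832286432160804), 0, 0)
0 (np.float64(0.8634790528233152), 0, 0)
5 (np.float64(0.8882892855495595), 0, 0)
10 (np.float64(0.8991780058514838), 0, 0)
15 (np.float64(0.8876726248210244), 0, 0)
20 (np.float64(0.8739867354458364), 0, 0)
25 (np.float64(0.8413764924864938), 0, 0)
30 (np.float64(0.8089691322073383), 0, 0)
35 (np.float64(0.7788247844252822), 0, 0)
40 (np.float64(0.7548100206929952), 0, 0)
45 (np.float64(0.736874478274241), 0, 0)
50 (np.float64(0.7262577170629186), 0, 0)
```

Call:
{"name": "drive_tool", "arguments": {"targets": [[0,-0.06,0,-5],[0,-0.06,0,-5],[0,-0.06,0,-3],[-0.015,-0.06,-0.03,-3],[-0.015,-0.06,-0.04,0]]}}

```text
clock: 7.25
position: [0.5124, -0.215, 0.2729]
ee_rot: [0.002, 0.743, 0.669, 0.001]
contact_force: [0.9, 0.8, 0.4]
width: 0.0599
```

Call:
{"name": "drive_tool", "arguments": {"targets": [[0,-0.03,-0.04,0],[0,0,-0.02,0],[0,0,0,0],[0,0,0,0],[0,0,0,0]]}}

```text
clock: 7.88
position: [0.5131, -0.2426, 0.2142]
ee_rot: [0.001, 0.743, 0.669, 0.0]
contact_force: [-0.3, -0.6, 1.2]
width: 0.0601
```

```bash
python3 -c "
from h import *
d=snap('wrist','f.png')
print(sensors.get_state()['position'])
for q in ['crank_hub','crank_knob','crank_socket']:
   print(q,[(np.round(r['point'],4).tolist(),round(r['score'],2),px(d,r['point'])) for r in spotter.landmark_of(q,'wrist')])
"
```

```text
[ 0.51303782 -0.24254269  0.21406283]
crank_hub [([0.5073, -0.2598, 0.0112], 0.69, array([274., 221.]))]
crank_knob [([0.5562, -0.2641, 0.0353], 0.85, array([341., 232.]))]
crank_socket [([0.507, -0.2565, 0.0004], 0.83, array([273., 213.]))]
```

View pics/f.png

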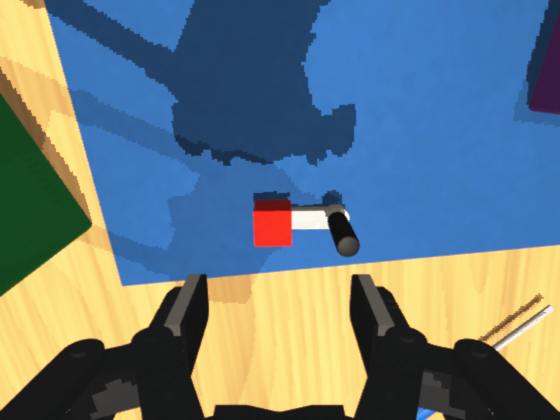

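The wrist view shows the hub top at about (272,229), the arm to the right, and the knob at (342,230). The crank's yaw is about -6°, matching the tool. The shaft fit gives yaw ≈ 10° at (0.6056, 0.0856). I spin +90° and grip the hub's y sides.

```bash
python3 -c "
from h import *
d=snap('wrist'); h=cv2.cvtColor(d['color'],cv2.COLOR_RGB2HSV)
m=(((h[...,0]<6)|(h[...,0]>174))&(h[...,1]>180)&(h[...,2]>150)).astype(np.uint8)
m[270:]=0
c=max(cv2.findContours(m,0,1)[0],key=cv2.contourArea); r=cv2.minAreaRect(c); print(r, ray(d,r[0],.028))
b=cv2.boxPoints(r); P=[ray(d,p,.028)[:2].round(4) for p in b]; print(P)"
```

```text
((273.0, 228.5), (35.0, 36.0), 90.0) [ 0.5063135  -0.25885991  0.028     ]
[array([ 0.4948, -0.2439]), array([ 0.5208, -0.2467]), array([ 0.5182, -0.2743]), array([ 0.4913, -0.2715])]
```

Call:
{"name": "drive_tool", "arguments": {"targets": [[-0.005,-0.016,0,10],[0,0,0,10],[0,0,0,10],[0,0,0,10],[0,0,0,10]]}}

```text
clock: 8.75
position: [0.5074, -0.2587, 0.2128]
ee_rot: [0.0, 0.388, 0.922, 0.0]
contact_force: [0.9, -0.5, 0.1]
width: 0.0597
```

Call:
{"name": "drive_tool", "arguments": {"targets": [[0,0,0,10],[0,0,0,10],[0,0,-0.03,10],[0,0,-0.03,10],[0,0,0,0]]}}

```text
clock: 9.38
position: [0.5061, -0.2578, 0.1508]
ee_rot: [-0.002, 0.053, 0.999, 0.001]
contact_force: [-0.5, 0.2, 0.6]
width: 0.06
```

Call:
{"name": "drive_tool", "arguments": {"targets": [[0,0,-0.035,0],[0,0,-0.025,0],[0,0,-0.012,0],[0,0,-0.002,0],[0,0,0,0]]}}

```text
clock: 10.0
position: [0.5081, -0.2592, 0.0798]
ee_rot: [0.001, 0.053, 0.999, -0.0]
contact_force: [-0.2, -0.3, -0.2]
width: 0.0599
```

Call:
{"name": "drive_tool", "arguments": {"targets": [[0,0,0,0],[0,0,0,0],[0,0,0,0],[0,0,0,0],[0,0,0,0]], "jaw": 0.01, "force": 50}}

```text
clock: 10.62
position: [0.5079, -0.2591, 0.0797]
ee_rot: [0.001, 0.052, 0.999, -0.001]
contact_force: [-0.9, -0.5, 6.0]
width: 0.0272
```

Call:
{"name": "drive_tool", "arguments": {"targets": [[0,0,0.02,0],[0,0,0.03,0],[0,0,0.03,0],[0,0,0.03,0],[0,0,0,0]]}}

```text
clock: 11.25
position: [0.5084, -0.2593, 0.1906]
ee_rot: [0.002, 0.052, 0.999, -0.001]
contact_force: [-0.6, 0.4, -1.7]
width: 0.027
```

Call:
{"name": "drive_tool", "arguments": {"targets": [[0,0.04,0.03,4],[0.01,0.06,0.01,4],[0.02,0.06,0,4],[0.02,0.06,0,4],[0.02,0.06,0,0]]}}

```text
clock: 11.88
position: [0.5762, 0.0211, 0.2268]
ee_rot: [-0.001, -0.087, 0.996, 0.0]
contact_force: [1.1, 0.3, -0.4]
width: 0.027
```

Call:
{"name": "drive_tool", "arguments": {"targets": [[0.02,0.05,0,0],[0.008,0.015,-0.01,0],[0,0,-0.01,0],[0,0,0,0],[0,0,0,0]]}}

```text
clock: 12.5
position: [0.6042, 0.0826, 0.2085]
ee_rot: [-0.0, -0.086, 0.996, -0.0]
contact_force: [0.2, 0.2, -1.1]
width: 0.027
```

```bash
python3 -c "
from h import *
d=snap('wrist'); im1=d['color']
e=snap('side'); p=px(e,[.606,.086,.1]).astype(int); q=px(d,[.606,.086,.1]).astype(int); print(p,q)
a=cv2.resize(e['color'][p[1]-50:p[1]+50,p[0]-50:p[0]+50],(400,400),interpolation=2)
cv2.imwrite('pics/g.png',np.hstack([cv2.resize(im1,(400,300)),np.zeros((300,4,3),np.uint8),a[50:350]])[:,:,::-1])
print(sensors.get_state()['position'],sensors.get_state()['contact_force'])
for cam in('wrist','side'):
 for q in ['crank_socket','crank_hub','crank_knob','shaft_root']:
   print(cam,q,[(np.round(r['point'],4).tolist(),round(r['score'],2)) for r in spotter.landmark_of(q,cam)])
"
```

```text
[266 190] [283 256]
[0.60462561 0.0829174  0.20913293] [ 0.35666569  0.15766495 -1.21763344]
wrist crank_socket [([0.6022, 0.0865, 0.1307], 0.75), ([0.6034, 0.0859, 0.1389], 0.2)]
wrist crank_hub [([0.6048, 0.0838, 0.1428], 0.76)]
wrist crank_knob []
wrist shaft_root [([0.6057, 0.0854, 0.0804], 0.75)]
side crank_socket [([0.6058, 0.0841, 0.124], 0.47)]
side crank_hub [([0.604, 0.0859, 0.1447], 0.66)]
side crank_knob [([0.6517, 0.0948, 0.1655], 0.55)]
side shaft_root [([0.7931, 0.1405, 0.0646], 0.59), ([0.605, 0.0835, 0.081], 0.58), ([0.3468, 0.1044, 0.0467], 0.54), ([0.2603, -0.2016, 0.0658], 0.42)]
```

View pics/g.png

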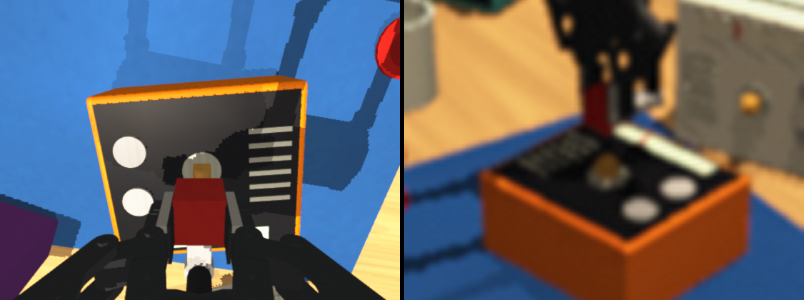

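The left picture shows the shaft at (203,172) just beyond the hub (200,210) with edges parallel. The hub's about 1 mm short in x and 2 mm in y. I correct that and descend in small steps.

Call:
{"name": "drive_tool", "arguments": {"targets": [[0.001,0.0025,-0.01,0],[0,0,-0.013,0],[0,0,-0.006,0],[0,0,-0.005,0],[0,0,0,0]]}}

```text
clock: 13.62
position: [0.6055, 0.0866, 0.1742]
ee_rot: [-0.0, -0.087, 0.996, 0.0]
contact_force: [0.1, -0.5, -0.4]
width: 0.0272
```

Call:
{"name": "drive_tool", "arguments": {"targets": [[0,0,-0.004,0],[0,0,-0.004,0],[0,0,0,0],[0,0,0,0],[0,0,0,0]]}}

```text
clock: 14.25
position: [0.6059, 0.0862, 0.1666]
ee_rot: [0.0, -0.087, 0.996, -0.0]
contact_force: [1.5, -2.5, -3.7]
width: 0.0269
```

Call:
{"name": "drive_tool", "arguments": {"targets": [[0.0005,-0.001,-0.002,0],[0,0,-0.003,0],[0,0,-0.002,0],[0,0,-0.001,0],[0,0,0,0]]}}

```text
clock: 14.88
position: [0.6059, 0.086, 0.1588]
ee_rot: [-0.0, -0.087, 0.996, 0.0]
contact_force: [-0.0, 0.0, 0.4]
width: 0.0268
```

Call:
{"name": "drive_tool", "arguments": {"targets": [[0,0,-0.001,0],[0,0,-0.001,0],[0,0,0,0],[0,0,0,0],[0,0,0,0]]}}

```text
clock: 15.5
position: [0.6059, 0.0859, 0.1587]
ee_rot: [0.0, -0.087, 0.996, 0.0]
contact_force: [-4.3, 0.2, 10.3]
width: 0.0274
```

Call:
{"name": "drive_tool", "arguments": {"targets": [[0,0,0.001,0],[0,0,0.0005,0],[0,0,0,0],[0,0,0.02,0],[0,0,0.05,0]], "jaw": 0.05}}

```text
clock: 16.12
position: [0.6047, 0.0856, 0.2259]
ee_rot: [-0.004, -0.087, 0.996, 0.0]
contact_force: [1.2, 0.4, -0.2]
width: 0.0502
```

```bash
python3 -c "
from h import *
d=snap('wrist'); im1=d['color']
e=snap('side'); p=px(e,[.606,.086,.1]).astype(int)
a=cv2.resize(e['color'][p[1]-50:p[1]+50,p[0]-50:p[0]+50],(400,400),interpolation=2)
cv2.imwrite('pics/i.png',np.hstack([cv2.resize(im1,(400,300)),np.zeros((300,4,3),np.uint8),a[50:350]])[:,:,::-1])
print(sensors.get_state()['position'],sensors.get_state()['contact_force'])
for cam in('wrist','side'):
 for q in ['crank_socket','crank_hub','crank_knob']:
   print(cam,q,[(np.round(r['point'],4).tolist(),round(r['score'],2)) for r in spotter.landmark_of(q,cam)])
"
```

```text
[0.60916013 0.08579499 0.23346901] [ 1.72452404  0.16857233 -0.47174096]
wrist crank_socket [([0.6063, 0.0923, 0.0819], 0.82)]
wrist crank_hub [([0.6085, 0.0857, 0.0908], 0.59)]
wrist crank_knob [([0.6505, 0.0934, 0.1141], 0.94)]
side crank_socket [([0.6049, 0.0865, 0.0787], 0.75)]
side crank_hub [([0.6054, 0.0883, 0.0969], 0.71)]
side crank_knob [([0.6521, 0.0971, 0.1165], 0.49)]
```

View pics/i.png

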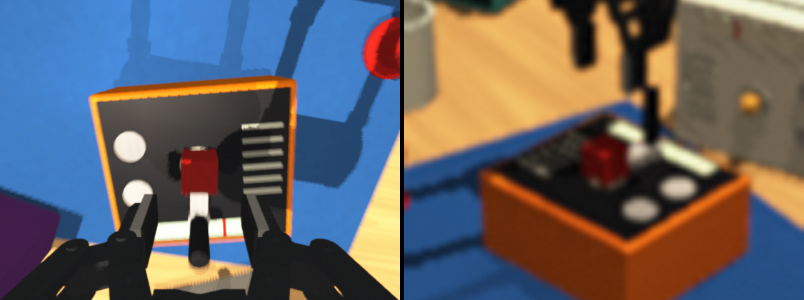

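The crank is down on the boss: hub at (200,170) left, (605,158) right, with the arm flat along the panel. Now I grip the handle.

Call:
{"name": "drive_tool", "arguments": {"targets": [[0.03,0.005,0.005,0],[0.019,0.004,0,0],[0,0,-0.02,0],[0,0,-0.025,0],[0,0,-0.01,0]]}}

```text
clock: 17.15
position: [0.6539, 0.0946, 0.1753]
ee_rot: [-0.003, -0.087, 0.996, 0.0]
contact_force: [-0.1, 0.2, -0.7]
width: 0.0498
```

Call:
{"name": "drive_tool", "arguments": {"targets": [[0,0,0,0],[0,0,0,0],[0,0,0,0],[0,0,0,0],[0,0,0,0]], "jaw": 0.0, "force": 25}}

```text
clock: 17.77
position: [0.6556, 0.0947, 0.1789]
ee_rot: [0.001, -0.087, 0.996, 0.0]
contact_force: [0.9, 0.5, 0.8]
width: 0.0149
```

Call:
{"name": "drive_tool", "arguments": {"targets": [[0.0006,-0.013,0,0],[-0.0028,-0.0127,0,0],[-0.006,-0.0116,0,0],[-0.0088,-0.0096,0,0],[-0.011,-0.007,0,0]]}}

```text
clock: 18.4
position: [0.6269, 0.0394, 0.1788]
ee_rot: [0.001, -0.087, 0.996, -0.001]
contact_force: [2.3, -0.8, 3.6]
width: 0.0148
```

Call:
{"name": "drive_tool", "arguments": {"targets": [[-0.0124,-0.0039,0,0],[-0.013,-0.0006,0,0],[-0.0127,0.0028,0,0],[-0.0116,0.006,0,0],[-0.0096,0.0088,0,0]]}}

```text
clock: 19.02
position: [0.567, 0.0541, 0.1785]
ee_rot: [0.0, -0.087, 0.996, 0.0]
contact_force: [2.5, 1.0, 3.6]
width: 0.0154
```

Call:
{"name": "drive_tool", "arguments": {"targets": [[-0.007,0.011,0,0],[-0.0039,0.0124,0,0],[-0.0006,0.013,0,0],[0.0028,0.0127,0,0],[0.006,0.0116,0,0]]}}

```text
clock: 19.65
position: [0.5657, 0.1148, 0.1784]
ee_rot: [0.0, -0.088, 0.996, -0.001]
contact_force: [4.2, -4.8, 4.8]
width: 0.0154
```

Call:
{"name": "drive_tool", "arguments": {"targets": [[0.0088,0.0096,0,0],[0.011,0.007,0,0],[0.0124,0.0039,0,0],[0.013,0.0006,0,0],[0.0127,-0.0028,0,0]]}}

```text
clock: 20.27
position: [0.6214, 0.1338, 0.1781]
ee_rot: [-0.003, -0.088, 0.996, 0.0]
contact_force: [-1.6, -0.4, 9.1]
width: 0.0153
```

Call:
{"name": "drive_tool", "arguments": {"targets": [[0.0116,-0.006,0,0],[0.0096,-0.0088,0,0],[0.007,-0.011,0,0],[0.0039,-0.0124,0,0],[0.0006,-0.013,0,0]]}}

```text
clock: 20.9
position: [0.6569, 0.0834, 0.1786]
ee_rot: [0.001, -0.087, 0.996, 0.001]
contact_force: [3.5, 0.7, 5.5]
width: 0.0151
```

```bash
python3 -c "
from h import *
for cam in('side','scene'):
 snap(cam)
 for q in ['crank_socket','crank_hub','crank_knob','radio_center']:
   print(cam,q,[(np.round(r['point'],4).tolist(),round(r['score'],2)) for r in spotter.landmark_of(q,cam) if .55<r['point'][0]<.69])
"
```

```text
side crank_socket [([0.6091, 0.0857, 0.0783], 0.62)]
side crank_hub [([0.6066, 0.0846, 0.093], 0.74), ([0.652, 0.0873, 0.117], 0.53)]
side crank_knob [([0.6565, 0.0867, 0.1162], 0.77)]
side radio_center [([0.6128, 0.0873, 0.0381], 0.86)]
scene crank_socket [([0.6093, 0.0816, 0.0804], 0.45)]
scene crank_hub [([0.6055, 0.0852, 0.093], 0.71)]
scene crank_knob [([0.6546, 0.0824, 0.1162], 0.7)]
scene radio_center [([0.6184, 0.0856, 0.0398], 0.81)]
```

One turn is done and the crank is still seated. Second turn, continuing from step 26.

Call:
{"name": "drive_tool", "arguments": {"targets": [[-0.0028,-0.0127,0,0],[-0.006,-0.0116,0,0],[-0.0088,-0.0096,0,0],[-0.011,-0.007,0,0],[-0.0124,-0.0039,0,0]]}}

```text
clock: 22.02
position: [0.6157, 0.0362, 0.1787]
ee_rot: [0.001, -0.087, 0.996, -0.001]
contact_force: [1.7, -3.3, 7.1]
width: 0.0153
```

Call:
{"name": "drive_tool", "arguments": {"targets": [[-0.013,-0.0006,0,0],[-0.0127,0.0028,0,0],[-0.0116,0.006,0,0],[-0.0096,0.0088,0,0],[-0.007,0.011,0,0]]}}

```text
clock: 22.65
position: [0.5605, 0.0655, 0.1784]
ee_rot: [-0.0, -0.087, 0.996, 0.0]
contact_force: [3.2, -0.7, 5.8]
width: 0.0152
```

Call:
{"name": "drive_tool", "arguments": {"targets": [[-0.0039,0.0124,0,0],[-0.0006,0.013,0,0],[0.0028,0.0127,0,0],[0.006,0.0116,0,0],[0.0088,0.0096,0,0]]}}

```text
clock: 23.28
position: [0.5743, 0.1241, 0.1783]
ee_rot: [-0.0, -0.088, 0.996, -0.001]
contact_force: [2.3, -6.5, 5.8]
width: 0.0152
```

Call:
{"name": "drive_tool", "arguments": {"targets": [[0.011,0.007,0,0],[0.0124,0.0039,0,0],[0.013,0.0006,0,0],[0.0127,-0.0028,0,0],[0.0116,-0.006,0,0]]}}

```text
clock: 23.9
position: [0.6332, 0.1285, 0.1781]
ee_rot: [-0.003, -0.087, 0.996, 0.001]
contact_force: [-1.9, 1.6, 8.5]
width: 0.0153
```

Call:
{"name": "drive_tool", "arguments": {"targets": [[0.0096,-0.0088,0,0],[0.007,-0.011,0,0],[0.0039,-0.0124,0,0],[0.0006,-0.013,0,0],[-0.0028,-0.0127,0,0]]}}

```text
clock: 24.52
position: [0.6545, 0.0702, 0.1787]
ee_rot: [0.001, -0.087, 0.996, 0.001]
contact_force: [4.2, 0.8, 6.1]
width: 0.0152
```

Call:
{"name": "drive_tool", "arguments": {"targets": [[-0.006,-0.0116,0,0],[-0.0088,-0.0096,0,0],[-0.011,-0.007,0,0],[0,0,0,0],[0,0,0,0]]}}

```text
clock: 25.15
position: [0.6274, 0.04, 0.1787]
ee_rot: [-0.0, -0.087, 0.996, -0.001]
contact_force: [0.8, -5.0, 7.7]
width: 0.0152
```

Call:
{"name": "drive_tool", "arguments": {"targets": [[0,0,0,0],[0,0,0,0],[0,0,0,0],[0,0,0,0],[0,0,0.02,0]], "jaw": 0.045}}

```text
clock: 25.78
position: [0.6259, 0.041, 0.1965]
ee_rot: [-0.002, -0.087, 0.996, 0.0]
contact_force: [-0.7, -0.0, -0.2]
width: 0.0448
```

Call:
{"name": "drive_tool", "arguments": {"targets": [[0,0,0.05,0],[0,0,0.06,0],[-0.03,0,0.03,0],[-0.03,0,0,0],[0,0,0,0]]}}

```text
clock: 26.4
position: [0.5652, 0.0411, 0.3392]
ee_rot: [0.0, -0.087, 0.996, 0.0]
contact_force: [0.1, -0.1, 0.6]
width: 0.0448
```

```bash
python3 -c "
from h import *
d=snap('wrist'); im1=d['color']
e=snap('side'); p=px(e,[.606,.086,.1]).astype(int)
a=cv2.resize(e['color'][p[1]-50:p[1]+50,p[0]-50:p[0]+50],(400,400),interpolation=2)
cv2.imwrite('pics/j.png',np.hstack([cv2.resize(im1,(400,300)),np.zeros((300,4,3),np.uint8),a[50:350]])[:,:,::-1])
print(sensors.get_state()['position'],sensors.get_state()['contact_force'])
for cam in('wrist','side','scene'):
 if cam=='scene': snap(cam)
 for q in ['crank_socket','crank_hub','crank_knob','radio_center']:
   print(cam,q,[(np.round(r['point'],4).tolist(),round(r['score'],2)) for r in spotter.landmark_of(q,cam) if .55<r['point'][0]<.69])
"
```

```text
[0.56722295 0.04083799 0.33831354] [-0.54658347 -0.49260682 -0.20306124]
wrist crank_socket [([0.6063, 0.0874, 0.081], 0.59)]
wrist crank_hub [([0.6086, 0.0859, 0.0908], 0.81)]
wrist crank_knob [([0.6262, 0.041, 0.1154], 0.56)]
wrist radio_center []
side crank_socket [([0.6069, 0.0865, 0.0782], 0.83)]
side crank_hub [([0.6057, 0.085, 0.0958], 0.6)]
side crank_knob [([0.6272, 0.0451, 0.1165], 0.49)]
side radio_center [([0.6163, 0.0879, 0.0388], 0.96)]
scene crank_socket [([0.6056, 0.0828, 0.0781], 0.73)]
scene crank_hub [([0.6079, 0.0838, 0.0892], 0.55)]
scene crank_knob [([0.6247, 0.0351, 0.1145], 0.82)]
scene radio_center [([0.619, 0.087, 0.0379], 0.97)]
```

View pics/j.png

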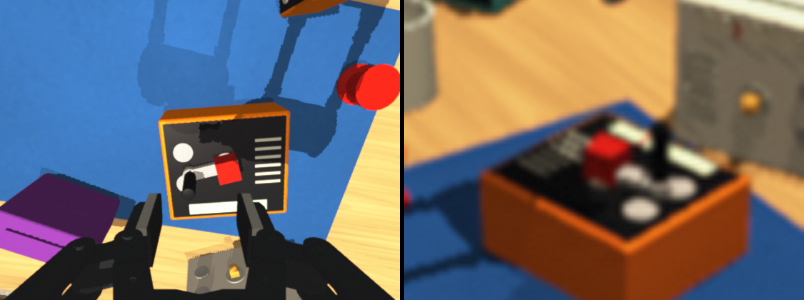

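The crank is seated with its arm flat on the boss (hub at (228,168) left, knob at (190,183)), and the gripper is clear. I'm handing in.

```bash
python3 -c "
from rig import manip
print(manip.sign_off())"
```

```text
the job is handed in; nothing more can be done
None
```

The job is handed in. I pushed the large orange radio onto its back, fitted the crank onto the shaft, wound it clockwise, let go and backed off. It took about 27 s of the 72 s allowed.

- **Winding:** the handle was driven through about 795° (13.9 rad), measured from the path it followed. The shaft joint itself can't be read, so this assumes the shaft followed the crank. The handle's final angle of about -66° fits that.
- **Crank seated:** the last views put the socket mouth at about (0.606, 0.086, 0.079), against a shaft root measured before winding at (0.6056, 0.0856, 0.079). The three cameras agreed to within about 4 mm, so this only loosely confirms the 5 mm limit. When I fitted it, the crank met the boss firmly with 10 N and no further travel.
- **Radio and gripper:** the radio centre was at about 0.038–0.039 m high, so it lies flat. The gripper was well clear, with only sensor noise on the force reading.
- **Spool, mug and screwdriver:** I never reached near them. All three looked in place after the push, but the last view shows the spool and only part of the mug, and I did not measure their positions again at the end.

No check failed.

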